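Jack up a steel tooling plate and hold it off its feet

ROBOT

A 6-joint arm with a two-finger parallel gripper is mounted at the origin on a cart in front of the work surface, level with it; the furniture and walls round the work are solid. World frame = base frame: x ahead of the robot, y to its left, z up, the work surface at z = 0. Lengths are in mm, angles in rad, forces in N, time in s.
With the tool pointing down it reaches from about 350 to 775 mm from the base axis. Payload 7.3 kg.
Tool frame: the origin (TCP) lies at the very end of the fingers, on their centre line; the grasp point (between the pads) lies bot.grip_point_offset behind it (bot.grip_point_offset is the distance from the TCP to the grasp point, in mm); z points along the fingers, y is the line along which they close (so a half turn about z gives the same grasp; the last joint's range is limited). The gripper opens to 92 mm and grips with 3 to 60 N. Pads are 19 mm wide; open, the fingers measure 130 mm over their backs; the gripper's body (75 mm by 190 mm) begins 47 mm behind the grasp point.
Start: joints at [-1.356, 0.342, 1.524, -0, 1.275, -0.146], TCP at [185.36, -491.209, 226.741] pointing down, gripper open.
Joint ranges: [-2.53, 2.53], [-0.77, 2.02], [0.04, 2.7], [-1, 4.14], [0.28, 2.66], [-3.11, 3.11]. Speed limits (rad/s): [2.57, 2.57, 3.14, 3.14, 3.14, 3.14].

INTERFACE

Orientations are given as [roll, pitch, yaw] about the fixed x, y, z axes, in that order (R = Rz(yaw) Ry(pitch) Rx(roll)).
In Python, from plant import bot gives the robot as it stands. The module is installed in compiled form; this text tells all that it offers.
- The arm moves only by the tool carry_out, never from a script. Its argument "plan" is a list of rows, each an object of numbers: "tx", "ty", "tz": the shift along the world's x, y, z in mm; "rx", "ry", "rz": the turn, a rotation vector about the world's x, y, z in rad. A call has 1 to 12 rows; each row shifts and turns the commanded pose from where the row before left it; what a row does not reach is not made up. A row lasts 1/10 s, in which the tool goes at most 50 mm and 8.59 degrees, less where a joint would pass 70% of its speed; a pose out of reach is approached as far as the arm can. A call with a gripper value outside its range is refused whole. "gripper" is the closure, from 0 (fully open) to 1 (shut), set as the call begins (left out, the last holds). The fingers move at their own pace and stop on an object; the grip force is fixed at half the most. Time passes only in rows, so rows that do not move let the fingers close. It gives the time, the measured TCP pose, the force, the opening and the grip force at its end, in the units of the state.
- bot.get_obs(): the state, without advancing time (a new reading comes with each control period).
- bot.capture(name): name is "scene" or "top" or "wrist"; returns the picture (480x640x3 uint8, red, green, blue); there is no depth.
- bot.camera_model(name): a dict with "camera_matrix" (3x3 intrinsics, pixels), "R" (3x3) and "t" (3): a world point X has camera coordinates R X + t. Camera axes: x right, y down, z forward; pixel columns grow to the right and rows downward; lengths in mm; the calibration is good to about 2 mm. A picture is of the moment at which its call begins: read the wrist's pose just before it. camera_model takes no time and is no camera call; for the wrist camera it gives the pose at the moment of the call.
- bot.close_job(): hands the job in; it is judged then, once.
The state is a dict: "time": time; "joint_positions": joint angles; "dq": joint speeds; "tau": joint torques, N m; "tool_pos": TCP position; "tcp_rot": TCP orientation; "contact_force": force on the tool from outside, world axes, zero at the start; "moment": the same for the moment, N m; "grip_width": finger opening in mm; "finger_force": force on a finger pad.
Only numpy, scipy, OpenCV 4.12 (cv2) and the standard library are available. Lean on these libraries where they do the work, as an engineer would, in place of code of your own. Each camera call takes 0.05 s, during which the arm holds its last target. There are 200 camera calls.

TASK

The tooling plate has to come off its two levelling feet so that a colleague can change the rubber pads under them. Stand the taller of the two saddle extensions upright and fully home in the bore of the jack's ram, then slide the jack along the bench until the extension's cup is centred under the plate's lift boss, and push the jack's handle all the way down so that the jack alone raises the plate. The jack has no catch: finish while still holding the handle down with the plate raised, and leave the short extension and the other things on the bench where they are.

Things in the scene. Friction and masses are not known exactly. Their poses are not given: they have to be found in the camera images.
- lift_boss (a point): Lift point: centre of the flat lower end of a round steel boss, 14 mm across, 10 mm long, 86 mm above the bench with the plate at rest, under the tip of a lug (36 mm wide, underside at 96, top at 110 mm). A washer and screw head (top at 118 mm) mark it from above. x axis: level, from the boss to the plate, 34 mm away; the lug ends 18 mm on the other side. Bring the jack in along this x axis
- fixture: Fixed stand of the tooling plate; origin on the bench below the lift boss, x from boss to hinge, z up. Steel plate 120 (x) by 140 (y) by 28 mm at x 34 to 154, z 84 to 112, 5 to 6 kg, with four low pale nests on top (to z = 137), hinged at x 136, z 66. Its two levelling feet, 16 mm radius, stand on rubber pads, 19 mm radius, at x 56, y +-48; the space below the lug is open
- tool_plate (a joint): Tilt of the plate about its hinge at the far side (rad): 0 standing on its feet, grows as the lug is lifted, about 0.0073 per mm of lift at the boss; about 0.085 with the jack fully up
- jack_bore (a point): Centre of the mouth of the ram's bore (vertical, round, 21 mm wide, 28 mm deep, open at the top), 44 mm above the bench with the handle up; the ram is a tube 35 mm wide and rises 26 mm. x axis: jack's long axis, level, pointing from handle to ram; z up
- jack_body (a point): Where to grip the loose jack (1 kg) to slide it on the bench: centre of its 44 mm wide body of two upright side plates, 36 mm above the bench, 80 mm behind the ram axis. x from handle to ram. Side plates here z 8 to 54 mm, from 43 mm behind to 19 mm ahead of this point. Base plate 64 wide, 8 thick, from 55 mm behind this point to 27 mm past the ram axis. The handle rises behind it
- jack_handle (a joint): Angle of the jack's handle (rad): 0 up (44 degrees above level, held there by a spring), 0.60 fully down (10 degrees above level). The ram rises 43.3 mm per rad; the cup meets the boss near 0.32. Pushing at the grip takes 2 to 4 N free and some 10 to 16 N with the plate's weight; let go, it springs back up
- handle_grip (a point): Middle of the handle's black rubber grip (23 mm round, 70 mm long with its round ends), 105 mm from the handle's pivot; 117 mm above the bench when up, 62 mm when fully down. The pivot is level, across the jack, 105 mm behind the ram axis and 44 mm above the bench. Push it from above. x axis: level and towards the ram when the handle is up, tilting with the handle
- tall_ext_head (a point): Centre of the head of the TALLER saddle extension (steel, 0.14 kg, 62 mm tall overall): head 40 mm round, 18 mm high, its top a cup; below it a shank 18 mm thick, 44 mm long, chamfered foot 53 mm below this point. In its stand the head's centre is 65 mm above the bench (short one: 49). Fully home in the ram it is 25 mm above the bore's mouth and 16 mm of shank shows
- tall_ext_cup (a point): Centre of the flat floor of the taller extension's cup: 32 mm wide inside, 6 mm deep, rim 4 mm thick; 3 mm above the head's centre. In the ram with the handle up the rim is 78 mm above the bench and so passes 8 mm under the boss
- short_ext_head (a point): Centre of the head of the SHORTER extension (46 mm tall overall, else the same): too short to reach the boss; stays in the stand
- stand: White plastic block 56 (x) by 116 (y) by 26 mm with two bores 14 mm deep, 21 mm wide, at y = -31 and +31 mm, in which the two extensions stand, 22 mm between their heads: grip across the block, along its x. Which extension stands where changes. Origin under its centre. Fixed
- screwdriver: Screwdriver lying on the bench, 216 mm long, about 30 mm thick: leave alone
- bit_holder: Red bit holder, 85 by 22 mm, 38 mm high with its bits: leave alone
- marker: Felt marker lying on the bench, 140 mm long, 12 mm thick: leave alone
- carton: Small white carton, 48 by 66 by 40 mm: leave alone

How it is judged (in metres and radians):
On the way, in this order (a step that is already met when the one before it is completed fails the run):
1. the taller extension stands upright and fully home in the ram's bore, let go, with the handle up (horizontal distance between tall_ext_head and jack_bore below 0.004 m and z of tall_ext_head in the frame of jack_bore below 0.0285 m and angle between tall_ext_head's own z axis and vertical below 0.07 rad and contact force between the fingers and tall_ext below 0.2 N and value of joint jack_handle below 0.12 rad), for 0.2 s.
2. the cup is centred under the lift boss, the plate still standing on its feet (horizontal distance between tall_ext_head and jack_bore below 0.004 m and z of tall_ext_head in the frame of jack_bore below 0.0285 m and angle between tall_ext_head's own z axis and vertical below 0.07 rad and horizontal distance between tall_ext_cup and lift_boss below 0.008 m and value of joint tool_plate below 0.008 rad and value of joint jack_handle below 0.15 rad), for 0.2 s.
At the end, for the whole second after the job is handed in: the fingers hold the handle down (over 0.52 of its 0.60 rad, over 3 N); the plate is raised (over 0.055 rad, 8 mm at the boss) and still, carried by the cup (over 6 N), centred within 8 mm; the extension is home and upright, the jack flat; the robot touches neither plate nor extension (value of joint jack_handle above 0.52 rad and value of joint tool_plate above 0.055 rad and horizontal distance between tall_ext_head and jack_bore below 0.004 m and z of tall_ext_head in the frame of jack_bore below 0.0285 m and angle between tall_ext_head's own z axis and vertical below 0.07 rad and horizontal distance between tall_ext_cup and lift_boss below 0.008 m and velocity of joint tool_plate between -0.03 and 0.03 rad/s and contact force between tall_ext and fixture above 6 N and contact force between the fingers and jack above 3 N and contact force between each of the arm, the fingers and fixture below 0.5 N and contact force between the fingers and tall_ext below 0.5 N and angle between jack_body's own z axis and vertical below 0.05 rad); the arm keeps its last pose, push and grip.
It fails at once if the robot pushes or lifts the plate itself (contact force between any of the fingers, the arm and fixture above 10 N).
It fails at once if the plate is lifted before the cup is under its boss (value of joint tool_plate above 0.02 rad and horizontal distance between tall_ext_cup and lift_boss above 0.012 m).
It fails at once if the short extension is taken out of its stand or a bystander is shifted by more than 2 cm (distance of any of short_ext_head, screwdriver, bit_holder, marker, carton from where it was at the start of the episode above 0.02 m).
It also fails if it takes over 72 s, if anything falls off the work surface, if the arm or the gripper's body presses on something with over 40 N, if the wrist force passes 120 N, or if a joint passes its speed limit or range.

## Working session

There is one attempt and no reset: what is moved stays moved. The work goes in short steps, Python scripts to look and compute and a tool call to move; the robot and the scene stay as the last step left them, time stands still between calls to the robot, and variables do not carry over. Pictures are saved under pics/ and viewed, at most 13 in all, crops included, and the job is handed in when it is done.

Besides the shell and the picture viewer there is one more tool, called after "Emit:" as a command line: name --argument value ..., lists and objects as JSON in quotes. carry_out: Moves the arm, as the interface text tells. Its arguments: {"type":"object","properties":{"plan":{"type":"array"},"gripper":{"type":"number"}},"required":["plan"]}

```bash
mkdir -p pics
python3 - <<'E'
from plant import bot
import cv2,numpy as np
o=bot.get_obs();print({k:np.round(v,3).tolist() for k,v in o.items()},bot.grip_point_offset)
for n in("top","scene"):
    im=bot.capture(n);cv2.imwrite(f"pics/{n}0.png",im[:,:,::-1])
    m=bot.camera_model(n);print(n,np.round(m["camera_matrix"],1).tolist(),np.round(m["R"],3).tolist(),np.round(m["t"],1).tolist())
E
```

```text
{'time': 0.0, 'joint_positions': [-1.356, 0.343, 1.525, -0.0, 1.275, -0.146], 'dq': [0.001, -0.0, 0.0, 0.001, -0.0, -0.001], 'tau': [-0.001, -43.124, -24.422, 0.072, 0.056, -0.0], 'tool_pos': [185.277, -490.795, 226.063], 'tcp_rot': [-3.14, -0.0, 0.361], 'contact_force': [0.542, 0.752, 0.766], 'moment': [0.024, 0.031, -0.01], 'finger_force': 0.0, 'grip_width': 91.519} 18.8
top [[484.8, 0.0, 326.0], [0.0, 484.8, 236.2], [0.0, 0.0, 1.0]] [[-0.023, -0.999, 0.035], [-0.989, 0.018, -0.145], [0.144, -0.038, -0.989]] [-51.8, 549.8, 852.4]
scene [[502.8, 0.0, 324.0], [0.0, 502.8, 248.9], [0.0, 0.0, 1.0]] [[-0.753, -0.658, -0.017], [-0.353, 0.425, -0.834], [0.555, -0.622, -0.552]] [360.6, 303.2, 683.0]
```

View pics/top0.png

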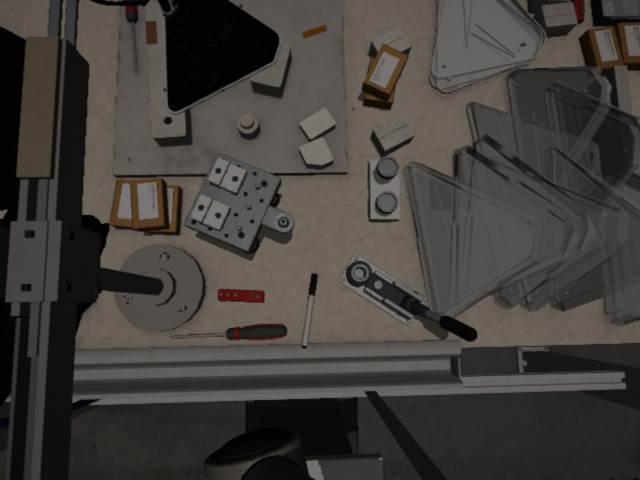

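View pics/scene0.png

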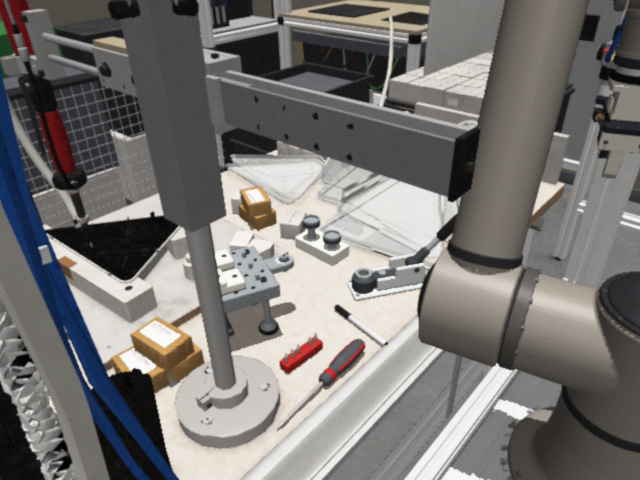

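Top view: plate at (235,205) with lug boss at (283,222), stand at (385,190) with heads at (386,168) and (386,203), jack ram at (358,272) and grip at (458,327). Marker lies at (310,310), between the jack and the fixture. Next I'll enlarge this area.

```bash
cat > h.py <<'E'
from plant import bot
import cv2,numpy as np
def ray(m,px,z):
    R=np.array(m["R"]);t=np.array(m["t"]);K=np.array(m["camera_matrix"])
    c=-R.T@t; d=R.T@np.linalg.solve(K,[px[0],px[1],1.0])
    return c+d*(z-c[2])/d[2]
def proj(m,X):
    p=np.array(m["camera_matrix"])@(np.array(m["R"])@np.array(X,float)+np.array(m["t"])); return p[:2]/p[2]
E
python3 - <<'E'
from h import *
im=cv2.imread("pics/top0.png");c=im[145:350,190:485]
a=cv2.resize(c,None,fx=2.7,fy=2.7,interpolation=cv2.INTER_CUBIC)
a=np.clip(a*1.3,0,255).astype(np.uint8)
cv2.imwrite("pics/top0c.png",a)
im=cv2.imread("pics/scene0.png");c=im[200:350,260:480]
cv2.imwrite("pics/scene0c.png",cv2.resize(c,None,fx=3.6,fy=3.6,interpolation=cv2.INTER_CUBIC))
E
```

```text
(no output)
```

View pics/top0c.png

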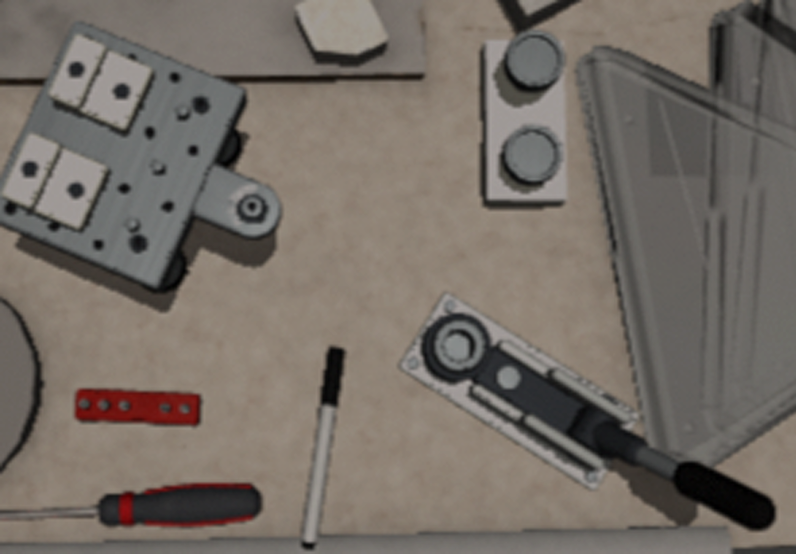

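View pics/scene0c.png

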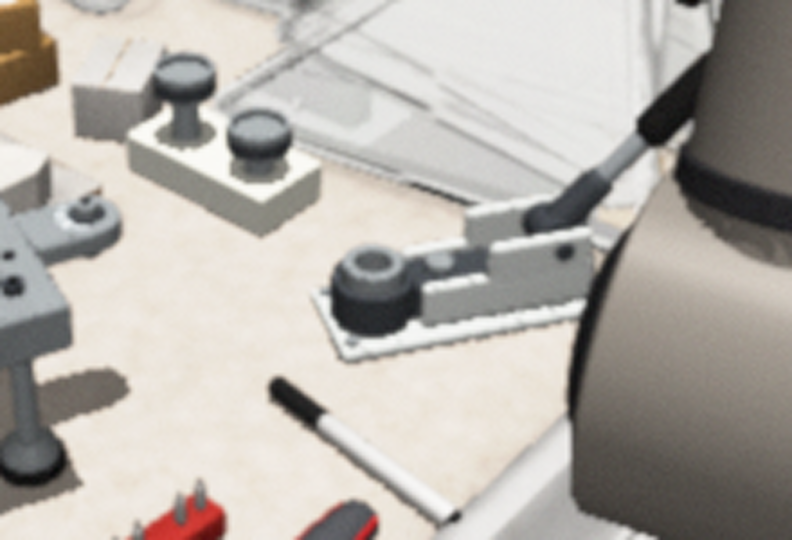

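The tall extension is the far one, crop (533,61); the short one is at (530,155). The boss screw is at (252,207), the ram bore at (458,344), the grip from about (690,475) to (760,515).

Run:
```python
from h import *
m=bot.camera_model("top")
def P(u,v,z): return ray(m,(u/2.7+190,v/2.7+145),z)
print(bot.camera_model("top")["R"].shape, -np.array(m["R"]).T@m["t"])
L=dict(tall=(533,61,74),short=(530,155,58),boss=(252,207,118),bore=(458,344,44),grip_mid=(726,494,117),pl1=(495,345,54),
 lugroot=(207,193,110), platecR=(245,93,112),platecB=(158,290,112),platecT=(78,22,112),
 st_tl=(486,42,26),st_bl=(485,202,26),st_br=(565,202,26),b_near=(402,367,8),b_far=(447,294,8),b_rear=(598,487,8),b_rear2=(638,418,8),mk1=(335,350,6),mk2=(309,544,6))
Q={k:P(*v) for k,v in L.items()}
for k,v in Q.items(): print(k,np.round(v,1),round(np.hypot(*v[:2])))
d=Q['platecR']-Q['platecB'];print('plate edge',np.hypot(*d[:2]),np.degrees(np.arctan2(d[1],d[0])))
d=Q['platecT']-Q['platecR'];print('plate x',np.hypot(*d[:2]),np.degrees(np.arctan2(d[1],d[0])))
for a,b in(('b_rear','b_near'),('b_rear2','b_far'),('grip_mid','bore')):
  d=Q[b]-Q[a];print(a,np.hypot(*d[:2]),np.degrees(np.arctan2(d[1],d[0])))
d=Q['tall']-Q['short'];print(np.hypot(*d[:2]))
s=bot.camera_model("scene")
for n,uv,z in(('tall',(185,70),74),('short',(260,128),58),('boss',(88,206),118),('bore',(376,260),44)):
  print(n,np.round(ray(s,(uv[0]/3.6+260,uv[1]/3.6+200),z),1))
```

```text
(3, 3) [419.55402827 -29.5888097  924.49629374]
tall [ 668.1 -176.6   74. ] 691
short [ 606.9 -174.6   58. ] 632
boss [563.5  11.1 118. ] 564
bore [ 480.6 -122.7   44. ] 496
grip_mid [ 380.3 -276.6  117. ] 470
pl1 [ 478.7 -146.4   54. ] 501
lugroot [574.4  39.7 110. ] 576
platecR [638.3  15.1 112. ] 639
platecB [513.2  70.2 112. ] 518
platecT [686.5 121.1 112. ] 697
st_tl [ 696.5 -151.8   26. ] 713
st_bl [ 580.7 -146.9   26. ] 599
st_br [ 579.8 -203.2   26. ] 614
b_near [467.8 -86.8   8. ] 476
b_far [ 518.5 -119.9    8. ] 532
b_rear [ 381.9 -220.6    8. ] 441
b_rear2 [ 428.7 -251.1    8. ] 497
mk1 [480.8 -40.2   6. ] 482
mk2 [348.3 -19.8   6. ] 349
plate edge 136.69881330771776 -23.77123572683271
plate x 116.36330751712897 65.57505198217237
b_rear 159.0551609464381 57.32609430184315
b_rear2 158.95965939311301 55.61556571116911
grip_mid 183.68852801916384 56.90514877895544
61.21397986935757
tall [ 663.9 -171.2   74. ]
short [ 601.1 -168.7   58. ]
boss [557.5  16.5 118. ]
bore [ 477.4 -121.8   44. ]
```

Emit:
carry_out --plan '[{"tx": 40, "ty": 26, "rz": -0.033}, {"tx": 40, "ty": 26, "rz": -0.033}, {"tx": 40, "ty": 26, "rz": -0.033}, {"tx": 40, "ty": 26, "rz": -0.033}, {"tx": 40, "ty": 26, "rz": -0.033}, {"tx": 40, "ty": 26, "rz": -0.033}, {"tx": 40, "ty": 26, "rz": -0.033}, {"tx": 40, "ty": 26, "rz": -0.033}, {"tx": 40, "ty": 26, "rz": -0.033}, {"tx": 40, "ty": 26, "rz": -0.033}, {"tx": 40, "ty": 26, "rz": -0.033}, {"tx": 40, "ty": 26, "rz": -0.033}]' --gripper 0

```text
invalid input at $.plan[0]: expected keys tx, ty, tz, rx, ry, rz
```

Emit:
carry_out --plan '[{}, {}]'

```text
invalid input at $.plan[0]: expected keys tx, ty, tz, rx, ry, rz
```

Run:
```python
from h import *
o=bot.get_obs();m=bot.camera_model("wrist");im=bot.capture("wrist");cv2.imwrite("pics/w1.png",im[:,:,::-1])
print(o["tool_pos"],o["tcp_rot"],-m["R"].T@m["t"],m["R"].round(3).tolist(),m["camera_matrix"].tolist())
for X in((668,-176,74),(607,-175,58),(480,-123,44)):print(proj(m,X))
```

```text
[ 185.27334099 -490.83220517  226.12856847] [-3.14023030e+00 -2.04909331e-04  3.60771766e-01] [ 252.03838109 -465.55639948  385.01134194] [[0.352, -0.936, -0.003], [-0.903, -0.34, 0.264], [-0.248, -0.091, -0.965]] [[349.5746801101234, 0.0, 322.0215944576859], [0.0, 349.5746801101234, 234.96298884666373], [0.0, 0.0, 1.0]]
[  68.52371464 -904.33675829]
[  68.01986002 -643.95610841]
[ -24.83174256 -362.27460408]
```

View pics/w1.png

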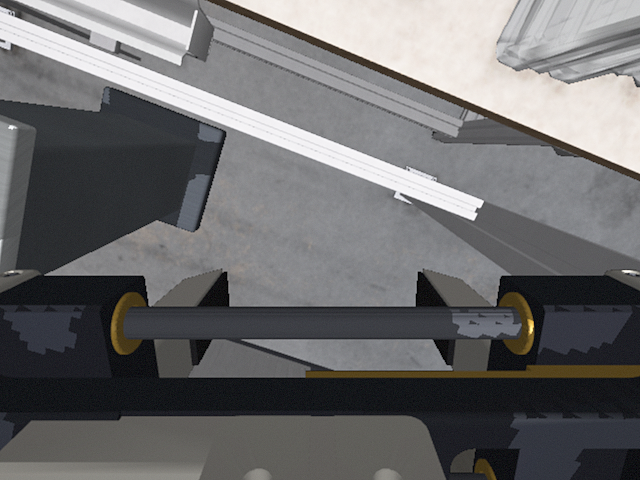

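Wrist view shows only the bench edge and fingers; the camera sits 71 mm ahead of the tool, so I look with the tool about 70 mm short of the object.

Emit:
carry_out --plan '[{"tx": 34.5, "ty": 26, "tz": 0, "rx": 0, "ry": 0, "rz": -0.033}, {"tx": 34.5, "ty": 26, "tz": 0, "rx": 0, "ry": 0, "rz": -0.033}, {"tx": 34.5, "ty": 26, "tz": 0, "rx": 0, "ry": 0, "rz": -0.033}, {"tx": 34.5, "ty": 26, "tz": 0, "rx": 0, "ry": 0, "rz": -0.033}, {"tx": 34.5, "ty": 26, "tz": 0, "rx": 0, "ry": 0, "rz": -0.033}, {"tx": 34.5, "ty": 26, "tz": 0, "rx": 0, "ry": 0, "rz": -0.033}, {"tx": 34.5, "ty": 26, "tz": 0, "rx": 0, "ry": 0, "rz": -0.033}, {"tx": 34.5, "ty": 26, "tz": 0, "rx": 0, "ry": 0, "rz": -0.033}, {"tx": 34.5, "ty": 26, "tz": 0, "rx": 0, "ry": 0, "rz": -0.033}, {"tx": 34.5, "ty": 26, "tz": 0, "rx": 0, "ry": 0, "rz": -0.033}, {"tx": 34.5, "ty": 26, "tz": 0, "rx": 0, "ry": 0, "rz": -0.033}, {"tx": 34.5, "ty": 26, "tz": 0, "rx": 0, "ry": 0, "rz": -0.033}]' --gripper 0

```text
time: 1.35
tool_pos: [600.5, -177.8, 226.4]
tcp_rot: [-3.142, 0.001, -0.036]
contact_force: [-0.3, -0.4, 0.3]
grip_width: 91.5
finger_force: 0.0
```

Emit:
carry_out --plan '[{"tx": 0, "ty": 0, "tz": 0, "rx": 0, "ry": 0, "rz": 0}, {"tx": 0, "ty": 0, "tz": 0, "rx": 0, "ry": 0, "rz": 0}]'

```text
time: 1.55
tool_pos: [599.5, -178.4, 225.8]
tcp_rot: [-3.141, 0.002, -0.033]
contact_force: [0.1, -0.6, -0.8]
grip_width: 92.1
finger_force: 0.0
```

Run:
```python
from h import *
o=bot.get_obs();m=bot.camera_model("wrist");im=bot.capture("wrist");cv2.imwrite("pics/w2.png",im[:,:,::-1])
print(o["time"],o["tool_pos"],o["tcp_rot"])
for X in((668,-176,74),(607,-175,58),(480,-123,44)):print(proj(m,X))
g=cv2.cvtColor(im,cv2.COLOR_RGB2GRAY)
for r in (cv2.HoughCircles(cv2.medianBlur(g,5),cv2.HOUGH_GRADIENT,1.5,40,param1=120,param2=35,minRadius=15,maxRadius=50)[0][:8]):print(r)
```

```text
1.55 [ 599.5283278  -178.3519403   225.81670239] [-3.14144668e+00  1.58554352e-03 -3.29561247e-02]
[317.60804534 142.25881096]
[319.17654776 208.54978006]
[275.66477504 322.63161464]
[587.25     168.75      49.050003]
[578.25     218.25      49.050003]
[537.75     140.25      49.050003]
[552.75  89.25  44.1 ]
[528.75     186.75      49.050003]
[506.25     105.75      49.050003]
[491.25 147.75  47.4 ]
[318.75 135.75  17.7 ]
```

View pics/w2.png

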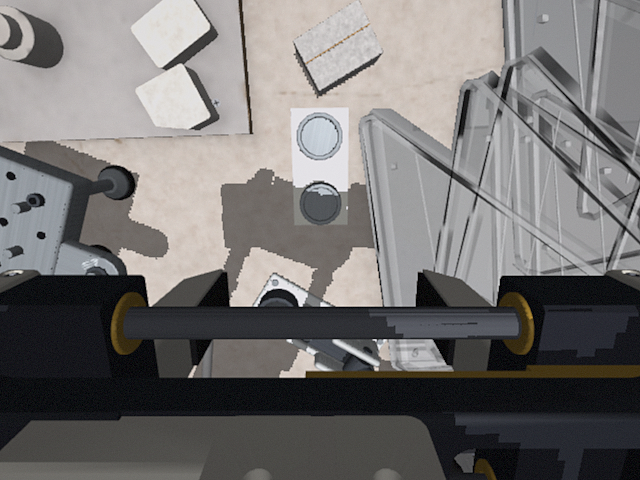

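Wrist view: the tall head's rim circle is at (319,136), radius about 22 px (40 mm as expected), the short head at (321,203), and the stand spans columns 293–348, rows 108–224.

Run:
```python
from h import *
m=bot.camera_model("wrist");im=cv2.imread("pics/w2.png");o=bot.get_obs()
def circ(g,c,r0,r1,w=45):
    x,y=int(c[0])-w,int(c[1])-w
    s=cv2.resize(g[y:y+2*w,x:x+2*w],None,fx=4,fy=4,interpolation=cv2.INTER_CUBIC)
    h=cv2.HoughCircles(cv2.GaussianBlur(s,(5,5),0),cv2.HOUGH_GRADIENT,1,8,param1=100,param2=18,minRadius=int(4*r0),maxRadius=int(4*r1))
    return [] if h is None else [((a+1.5)/4+x-.375,(b+1.5)/4+y-.375,r/4) for a,b,r in h[0][:3]]
g=cv2.cvtColor(im,cv2.COLOR_BGR2GRAY)
for c,z in(((319,136),74),((321,203),58)):
  for q in circ(g,c,20,25):print('wrist',np.round(q,1),ray(m,q[:2],z).round(1))
t=bot.camera_model("top");g=cv2.cvtColor(cv2.imread("pics/top0.png"),cv2.COLOR_BGR2GRAY)
for c,z,r0,r1 in(((387,168),74,9,13),((386,202),58,9,13),((359.6,272.4),44,5,11)):
  for q in circ(g,c,r0,r1,22):print('top',np.round(q,1),ray(t,q[:2],z).round(1))
# stand corners in both
for uv in((291,108),(348,108),(348,224),(294,224)):print('w stand',ray(m,uv,26).round(1))
for uv in((486,42),(565,42),(565,202),(485,202)):print('t stand',ray(t,(uv[0]/2.7+190,uv[1]/2.7+145),26).round(1))
```

```text
wrist [319.1 135.4  23.2] [ 673.1 -178.5   74. ]
wrist [316.9 136.9  20.4] [ 671.9 -176.5   74. ]
wrist [319.6 137.6  22.9] [ 671.2 -178.8   74. ]
wrist [320.1 204.4  20.5] [ 610.4 -176.9   58. ]
wrist [321.9 203.1  22.3] [ 611.5 -178.6   58. ]
wrist [317.4 205.9  23.5] [ 609.  -174.3   58. ]
top [387.6 201.1  10.9] [ 609.3 -177.1   58. ]
top [360.1 272.9   9.1] [ 479.7 -123.6   44. ]
top [357.1 276.4  10.6] [ 473.4 -117.9   44. ]
top [359.9 270.9  10.8] [ 483.3 -123.3   44. ]
w stand [ 699.9 -151.8   26. ]
w stand [ 698.  -206.9   26. ]
w stand [ 582.5 -205.1   26. ]
w stand [ 584.5 -148.2   26. ]
t stand [ 696.5 -151.8   26. ]
t stand [ 695.8 -208.5   26. ]
t stand [ 579.8 -203.2   26. ]
t stand [ 580.7 -146.9   26. ]
```

Emit:
carry_out --plan '[{"tx": 24, "ty": 0, "tz": -10, "rx": 0, "ry": 0, "rz": 0}, {"tx": 24, "ty": 0, "tz": -20, "rx": 0, "ry": 0, "rz": 0}, {"tx": 23.5, "ty": 0, "tz": -20, "rx": 0, "ry": 0, "rz": 0}, {"tx": 0, "ty": 0, "tz": -25, "rx": 0, "ry": 0, "rz": 0}, {"tx": 0, "ty": 0, "tz": -25, "rx": 0, "ry": 0, "rz": 0}, {"tx": 0, "ty": 0, "tz": -25, "rx": 0, "ry": 0, "rz": 0}, {"tx": 0, "ty": 0, "tz": -20, "rx": 0, "ry": 0, "rz": 0}, {"tx": 0, "ty": 0, "tz": -15, "rx": 0, "ry": 0, "rz": 0}, {"tx": 0, "ty": 0, "tz": -12, "rx": 0, "ry": 0, "rz": 0}, {"tx": 0, "ty": 0, "tz": -8, "rx": 0, "ry": 0, "rz": 0}, {"tx": 0, "ty": 0, "tz": 0, "rx": 0, "ry": 0, "rz": 0}]'

```text
time: 2.7
tool_pos: [670.3, -179.4, 45.9]
tcp_rot: [-3.141, 0.001, -0.036]
contact_force: [0.4, 0.1, 0.9]
grip_width: 92.2
finger_force: 0.0
```

Emit:
carry_out --plan '[{"tx": 0, "ty": 0, "tz": 0, "rx": 0, "ry": 0, "rz": 0}, {"tx": 0, "ty": 0, "tz": 0, "rx": 0, "ry": 0, "rz": 0}, {"tx": 0, "ty": 0, "tz": 0, "rx": 0, "ry": 0, "rz": 0}, {"tx": 0, "ty": 0, "tz": 0, "rx": 0, "ry": 0, "rz": 0}, {"tx": 0, "ty": 0, "tz": 0, "rx": 0, "ry": 0, "rz": 0}, {"tx": 0, "ty": 0, "tz": 0, "rx": 0, "ry": 0, "rz": 0}, {"tx": 0, "ty": 0, "tz": 0, "rx": 0, "ry": 0, "rz": 0}, {"tx": 0, "ty": 0, "tz": 0, "rx": 0, "ry": 0, "rz": 0}]' --gripper 1

```text
time: 3.5
tool_pos: [670.9, -179.2, 46.7]
tcp_rot: [3.142, 0.0, -0.035]
contact_force: [0.2, 0.1, 0.3]
grip_width: 39.1
finger_force: 30.0
```

Emit:
carry_out --plan '[{"tx": 0, "ty": 0, "tz": 6, "rx": 0, "ry": 0, "rz": 0}, {"tx": 0, "ty": 0, "tz": 12, "rx": 0, "ry": 0, "rz": 0}, {"tx": 0, "ty": 0, "tz": 22, "rx": 0, "ry": 0, "rz": 0}, {"tx": 0, "ty": 0, "tz": 30, "rx": 0, "ry": 0, "rz": 0}, {"tx": -20, "ty": 4, "tz": 30, "rx": 0, "ry": 0, "rz": 0}, {"tx": -35, "ty": 8, "tz": 25, "rx": 0, "ry": 0, "rz": 0}, {"tx": -40, "ty": 9, "tz": 15, "rx": 0, "ry": 0, "rz": 0}, {"tx": -40, "ty": 9, "tz": 10, "rx": 0, "ry": 0, "rz": 0}, {"tx": -40, "ty": 9, "tz": 0, "rx": 0, "ry": 0, "rz": 0}, {"tx": -40, "ty": 9, "tz": 0, "rx": 0, "ry": 0, "rz": 0}, {"tx": -30, "ty": 7, "tz": 0, "rx": 0, "ry": 0, "rz": 0}, {"tx": -17, "ty": 3, "tz": 0, "rx": 0, "ry": 0, "rz": 0}]'

```text
time: 4.7
tool_pos: [406.7, -120.4, 197.9]
tcp_rot: [3.141, -0.001, -0.035]
contact_force: [1.1, -0.0, -1.3]
grip_width: 39.3
finger_force: 30.0
```

Emit:
carry_out --plan '[{"tx": 0, "ty": 0, "tz": 0, "rx": 0, "ry": 0, "rz": 0}, {"tx": 0, "ty": 0, "tz": 0, "rx": 0, "ry": 0, "rz": 0}]'

```text
time: 4.9
tool_pos: [409.7, -121.6, 197.9]
tcp_rot: [3.14, -0.003, -0.036]
contact_force: [0.7, -0.1, -1.8]
grip_width: 39.3
finger_force: 30.0
```

Run:
```python
from h import *
o=bot.get_obs();m=bot.camera_model("wrist");im=bot.capture("wrist");cv2.imwrite("pics/w3.png",im[:,:,::-1])
print(o["time"],o["tool_pos"],o["tcp_rot"],o["grip_width"])
for X in((562,12,118),(481,-123,44)):print(proj(m,X))
a=im[100:400,160:480,::-1];cv2.imwrite("pics/w3c.png",cv2.resize(a,None,fx=2,fy=2,interpolation=cv2.INTER_CUBIC))
```

```text
4.9 [ 409.65200646 -121.59524096  197.87017695] [ 3.14042008e+00 -2.58038753e-03 -3.55376529e-02] 39.30429616851771
[92.23559557  8.39800231]
[321.40625083 139.45028799]
```

View pics/w3c.png

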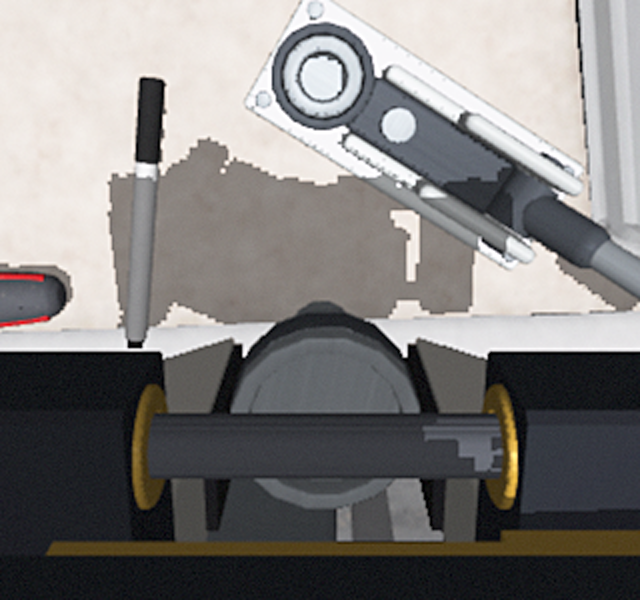

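The ram's ring is centred near crop (323,76), i.e. pixel (321.5,138), bore clear; the held head's rim is centred near crop (325,421), i.e. (322.5,310.5), upright; handle up.

Run:
```python
from h import *
m=bot.camera_model("wrist");im=cv2.imread("pics/w3.png");o=bot.get_obs();T=o["tool_pos"]
g=cv2.cvtColor(im,cv2.COLOR_BGR2GRAY)
s=cv2.GaussianBlur(cv2.resize(g[100:180,280:360],None,fx=4,fy=4,interpolation=cv2.INTER_CUBIC),(5,5),0)
for r0,r1 in((9,13),(18,22),(23,28)):
  h=cv2.HoughCircles(s,cv2.HOUGH_GRADIENT,1,6,param1=100,param2=15,minRadius=r0*4,maxRadius=r1*4)
  for a,b,r in h[0][:2]:
    q=((a+1.5)/4+280-.375,(b+1.5)/4+100-.375);X=ray(m,q,44);print(np.round(q,1),r/4,X.round(1))
for z in(197.9+18.8+9,):
  for c in((322.5,310.5),(322.5,308)):
    X=ray(m,c,z);print('head',X.round(1),(X-T).round(1))
  # left/right/bottom extents
  print(ray(m,(275,300),z).round(1),ray(m,(370,300),z).round(1),ray(m,(325/2+160,508/2+100),z).round(1))
```

```text
[321.1 138.1] 12.575 [ 482.3 -122.8   44. ]
[320.1 139.4] 11.2 [ 481.3 -121.9   44. ]
[321.1 138.1] 21.85 [ 482.3 -122.8   44. ]
[318.9 138.1] 21.85 [ 482.4 -120.9   44. ]
[321.1 136.6] 25.375 [ 483.6 -122.9   44. ]
[322.1 138.1] 26.95 [ 482.3 -123.7   44. ]
head [ 413.  -121.3  225.7] [ 3.1  0.3 28.1]
head [ 414.1 -121.4  225.7] [ 4.2  0.3 28.1]
[ 418.4 -102.1  225.7] [ 417.  -140.9  225.7] [ 392.5 -120.6  225.7]
```

Emit:
carry_out --plan '[{"tx": 12, "ty": 0, "tz": 0, "rx": 0, "ry": 0, "rz": 0}, {"tx": 20, "ty": -1, "tz": 0, "rx": 0, "ry": 0, "rz": 0}, {"tx": 20, "ty": -1, "tz": -13, "rx": 0, "ry": 0, "rz": 0}, {"tx": 14, "ty": 0, "tz": -20, "rx": 0, "ry": 0, "rz": 0}, {"tx": 6, "ty": 0, "tz": -25, "rx": 0, "ry": 0, "rz": 0}, {"tx": 0, "ty": 0, "tz": -25, "rx": 0, "ry": 0, "rz": 0}, {"tx": 0, "ty": 0, "tz": -20, "rx": 0, "ry": 0, "rz": 0}, {"tx": 0, "ty": 0, "tz": -10, "rx": 0, "ry": 0, "rz": 0}, {"tx": 0, "ty": 0, "tz": 0, "rx": 0, "ry": 0, "rz": 0}, {"tx": 0, "ty": 0, "tz": 0, "rx": 0, "ry": 0, "rz": 0}]'

```text
time: 5.95
tool_pos: [481.8, -123.4, 84.1]
tcp_rot: [3.141, -0.001, -0.035]
contact_force: [0.7, 0.3, -0.4]
grip_width: 39.6
finger_force: 30.0
```

Emit:
carry_out --plan '[{"tx": 0, "ty": 0, "tz": -3, "rx": 0, "ry": 0, "rz": 0}, {"tx": 0, "ty": 0, "tz": -3, "rx": 0, "ry": 0, "rz": 0}, {"tx": 0, "ty": 0, "tz": -2, "rx": 0, "ry": 0, "rz": 0}, {"tx": 0, "ty": 0, "tz": -1, "rx": 0, "ry": 0, "rz": 0}]'

```text
time: 6.35
tool_pos: [480.9, -123.2, 74.8]
tcp_rot: [3.141, -0.0, -0.035]
contact_force: [0.1, -0.3, -0.4]
grip_width: 39.6
finger_force: 30.0
```

Emit:
carry_out --plan '[{"tx": 0, "ty": 0, "tz": -4, "rx": 0, "ry": 0, "rz": 0}, {"tx": 0, "ty": 0, "tz": -4, "rx": 0, "ry": 0, "rz": 0}, {"tx": 0, "ty": 0, "tz": -4, "rx": 0, "ry": 0, "rz": 0}, {"tx": 0, "ty": 0, "tz": -4, "rx": 0, "ry": 0, "rz": 0}]'

```text
time: 6.75
tool_pos: [480.8, -123.2, 58.3]
tcp_rot: [-3.142, 0.0, -0.035]
contact_force: [0.5, 0.3, -1.2]
grip_width: 39.0
finger_force: 30.0
```

Emit:
carry_out --plan '[{"tx": 0, "ty": 0, "tz": -3, "rx": 0, "ry": 0, "rz": 0}, {"tx": 0, "ty": 0, "tz": -2, "rx": 0, "ry": 0, "rz": 0}, {"tx": 0, "ty": 0, "tz": -1.5, "rx": 0, "ry": 0, "rz": 0}, {"tx": 0, "ty": 0, "tz": -1, "rx": 0, "ry": 0, "rz": 0}, {"tx": 0, "ty": 0, "tz": 0, "rx": 0, "ry": 0, "rz": 0}]'

```text
time: 7.25
tool_pos: [480.9, -123.2, 51.2]
tcp_rot: [3.142, 0.0, -0.035]
contact_force: [-0.2, -0.1, -1.7]
grip_width: 39.3
finger_force: 30.0
```

Emit:
carry_out --plan '[{"tx": 0, "ty": 0, "tz": 0, "rx": 0, "ry": 0, "rz": 0}, {"tx": 0, "ty": 0, "tz": 0, "rx": 0, "ry": 0, "rz": 0}, {"tx": 0, "ty": 0, "tz": 0, "rx": 0, "ry": 0, "rz": 0}, {"tx": 0, "ty": 0, "tz": 0, "rx": 0, "ry": 0, "rz": 0}, {"tx": 0, "ty": 0, "tz": 8, "rx": 0, "ry": 0, "rz": 0}, {"tx": 0, "ty": 0, "tz": 12, "rx": 0, "ry": 0, "rz": 0}, {"tx": 0, "ty": 0, "tz": 25, "rx": 0, "ry": 0, "rz": 0}, {"tx": 0, "ty": 0, "tz": 35, "rx": 0, "ry": 0, "rz": 0}, {"tx": 0, "ty": 0, "tz": 40, "rx": 0, "ry": 0, "rz": 0}, {"tx": 0, "ty": 0, "tz": 40, "rx": 0, "ry": 0, "rz": 0}]' --gripper 0.35

```text
time: 8.25
tool_pos: [480.6, -123.1, 213.9]
tcp_rot: [3.141, -0.001, -0.035]
contact_force: [0.6, -0.2, 0.4]
grip_width: 59.5
finger_force: 0.0
```

Emit:
carry_out --plan '[{"tx": 6.5, "ty": 9, "tz": 7, "rx": 0, "ry": 0, "rz": 0.147}, {"tx": 6.5, "ty": 9, "tz": 7, "rx": 0, "ry": 0, "rz": 0.147}, {"tx": 6.5, "ty": 9, "tz": 7, "rx": 0, "ry": 0, "rz": 0.147}, {"tx": 6.5, "ty": 9, "tz": 7, "rx": 0, "ry": 0, "rz": 0.147}, {"tx": 6.5, "ty": 9, "tz": 7, "rx": 0, "ry": 0, "rz": 0.147}, {"tx": 6.5, "ty": 9, "tz": 7, "rx": 0, "ry": 0, "rz": 0.147}, {"tx": 6.5, "ty": 9, "tz": 7, "rx": 0, "ry": 0, "rz": 0.147}, {"tx": 6.5, "ty": 9, "tz": 7, "rx": 0, "ry": 0, "rz": 0.147}, {"tx": 0, "ty": 0, "tz": 0, "rx": 0, "ry": 0, "rz": 0}, {"tx": 0, "ty": 0, "tz": 0, "rx": 0, "ry": 0, "rz": 0}, {"tx": 0, "ty": 0, "tz": 0, "rx": 0, "ry": 0, "rz": 0}]'

```text
time: 9.35
tool_pos: [532.3, -51.5, 267.2]
tcp_rot: [-3.141, 0.0, 1.138]
contact_force: [0.1, 0.4, 0.1]
grip_width: 59.7
finger_force: 0.0
```

Run:
```python
from h import *
import pickle
o=bot.get_obs();m=bot.camera_model("wrist");im=bot.capture("wrist");cv2.imwrite("pics/w4.png",im[:,:,::-1]);pickle.dump(m,open("w4.pkl","wb"))
print(o["time"],o["tool_pos"],o["tcp_rot"],o["grip_width"],o["contact_force"])
print(proj(m,(563,12,118)))
```

```text
9.35 [532.33873282 -51.53387678 267.19430265] [-3.14127029e+00  3.10970244e-04  1.13762972e+00] 59.740189415712315 [0.05623931 0.35936784 0.07329982]
[323.61046608 140.63673922]
```

Emit:
carry_out --plan '[{"tx": -12, "ty": -18, "tz": 0, "rx": 0, "ry": 0, "rz": 0}, {"tx": -18, "ty": -27, "tz": 0, "rx": 0, "ry": 0, "rz": 0}, {"tx": -18, "ty": -27, "tz": 0, "rx": 0, "ry": 0, "rz": 0}, {"tx": -18, "ty": -27, "tz": 0, "rx": 0, "ry": 0, "rz": 0}, {"tx": -16, "ty": -26, "tz": 0, "rx": 0, "ry": 0, "rz": 0}, {"tx": 0, "ty": 0, "tz": 0, "rx": 0, "ry": 0, "rz": 0}, {"tx": 0, "ty": 0, "tz": 0, "rx": 0, "ry": 0, "rz": 0}, {"tx": 0, "ty": 0, "tz": 0, "rx": 0, "ry": 0, "rz": 0}]'

```text
time: 10.2
tool_pos: [451.0, -175.7, 267.2]
tcp_rot: [-3.142, -0.0, 1.14]
contact_force: [-0.4, -0.5, -0.6]
grip_width: 59.8
finger_force: 0.0
```

Run:
```python
from h import *
import pickle
o=bot.get_obs();m=bot.camera_model("wrist");im=bot.capture("wrist");cv2.imwrite("pics/w5.png",im[:,:,::-1]);pickle.dump(m,open("w5.pkl","wb"))
print(o["time"],o["tool_pos"],o["tcp_rot"])
print(proj(m,(481,-123,78)))
a=cv2.imread("pics/w4.png")[0:270,120:520];b=cv2.imread("pics/w5.png")[0:270,120:520]
cv2.imwrite("pics/w45.png",cv2.resize(np.vstack([a,b]),None,fx=1.1,fy=1.1,interpolation=cv2.INTER_CUBIC))
```

```text
10.2 [ 451.04189851 -175.72219888  267.17443491] [-3.14152284e+00 -3.81909792e-04  1.14034942e+00]
[327.57192038 151.44261231]
```

View pics/w45.png

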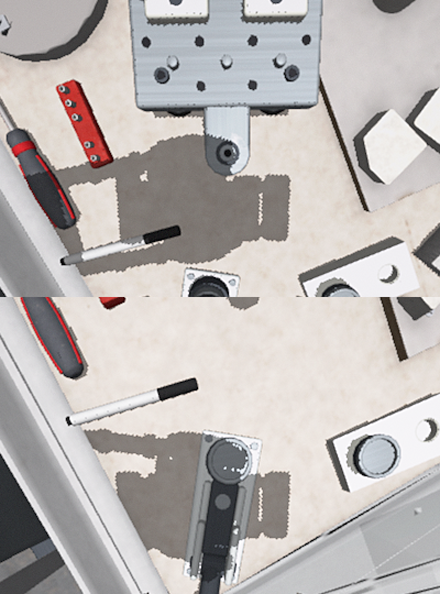

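Top half: boss screw at crop (228,153), i.e. (327,139), marker tip about 49 mm to the left of the line. Bottom half: the extension's head stands over the ram at crop (230,163), i.e. (329,148), concentric with the ram, with the handle up.

Run:
```python
from h import *
import pickle
m4=pickle.load(open("w4.pkl","rb"));m5=pickle.load(open("w5.pkl","rb"))
def circ(f,c,r0,r1,w):
    g=cv2.cvtColor(cv2.imread(f),cv2.COLOR_BGR2GRAY);x,y=int(c[0])-w,int(c[1])-w
    s=cv2.GaussianBlur(cv2.resize(g[y:y+2*w,x:x+2*w],None,fx=4,fy=4,interpolation=cv2.INTER_CUBIC),(5,5),0)
    h=cv2.HoughCircles(s,cv2.HOUGH_GRADIENT,1,6,param1=100,param2=12,minRadius=int(4*r0),maxRadius=int(4*r1))
    return [] if h is None else [((a+1.5)/4+x-.375,(b+1.5)/4+y-.375,r/4) for a,b,r in h[0][:3]]
for q in circ("pics/w4.png",(327,139),5,12,24):print('boss',np.round(q,1),ray(m4,q[:2],114).round(1))
for q in circ("pics/w5.png",(329,148),17,23,36):print('head',np.round(q,1),ray(m5,q[:2],78).round(1))
f=lambda m,u,v,z:ray(m,(u/1.1+120,v/1.1),z)
def ang(a,b):d=b-a;return np.degrees(np.arctan2(d[1],d[0])).round(1),np.hypot(*d[:2]).round(1)
print('plate edge',ang(f(m4,136,106,112),f(m4,318,104,112)))
print('jack L',ang(f(m5,189,275,8),f(m5,204,134,8)),'R',ang(f(m5,241,279,8),f(m5,264,141,8)),'front',ang(f(m5,204,134,8),f(m5,264,141,8)))
print('boss',f(m4,228,153,118).round(1),'head',f(m5,230,163,78).round(1))
```

```text
boss [326.9 138.9   7.3] [566.2  12.1 114. ]
boss [325.4 139.4  11.8] [564.8  12.3 114. ]
boss [327.9 140.9   9.3] [566.3  10.3 114. ]
head [329.1 149.4  20.4] [ 483.2 -121.9   78. ]
head [329.9 147.9  22. ] [ 484.4 -120.9   78. ]
head [327.9 147.1  19.8] [ 482.9 -119.4   78. ]
plate edge (np.float64(-24.3), np.float64(138.9))
jack L (np.float64(58.2), np.float64(154.3)) R (np.float64(57.0), np.float64(152.6)) front (np.float64(-31.1), np.float64(62.7))
boss [566.4  11.8 118. ] head [ 483.6 -120.8   78. ]
```

Emit:
carry_out --plan '[{"tx": -7, "ty": -7.5, "tz": -10, "rx": 0, "ry": 0, "rz": -0.07}, {"tx": -6, "ty": -7, "tz": -30, "rx": 0, "ry": 0, "rz": -0.07}, {"tx": 0, "ty": 0, "tz": -35, "rx": 0, "ry": 0, "rz": 0}, {"tx": 0, "ty": 0, "tz": -35, "rx": 0, "ry": 0, "rz": 0}, {"tx": 0, "ty": 0, "tz": -35, "rx": 0, "ry": 0, "rz": 0}, {"tx": 0, "ty": 0, "tz": -30, "rx": 0, "ry": 0, "rz": 0}, {"tx": 0, "ty": 0, "tz": -15, "rx": 0, "ry": 0, "rz": 0}, {"tx": 0, "ty": 0, "tz": -10, "rx": 0, "ry": 0, "rz": 0}, {"tx": 0, "ty": 0, "tz": -5, "rx": 0, "ry": 0, "rz": 0}, {"tx": 0, "ty": 0, "tz": 0, "rx": 0, "ry": 0, "rz": 0}]' --gripper 0.25

```text
time: 11.25
tool_pos: [438.1, -190.4, 62.1]
tcp_rot: [-3.141, 0.0, 1.001]
contact_force: [0.4, 0.9, -0.2]
grip_width: 69.2
finger_force: 0.0
```

Emit:
carry_out --plan '[{"tx": 0, "ty": 0, "tz": -10, "rx": 0, "ry": 0, "rz": 0}, {"tx": 0, "ty": 0, "tz": -10, "rx": 0, "ry": 0, "rz": 0}, {"tx": 0, "ty": 0, "tz": -10, "rx": 0, "ry": 0, "rz": 0}, {"tx": 0, "ty": 0, "tz": -8, "rx": 0, "ry": 0, "rz": 0}, {"tx": 0, "ty": 0, "tz": -3, "rx": 0, "ry": 0, "rz": 0}, {"tx": 0, "ty": 0, "tz": 0, "rx": 0, "ry": 0, "rz": 0}]'

```text
time: 11.85
tool_pos: [437.6, -190.6, 20.7]
tcp_rot: [-3.141, -0.0, 1.001]
contact_force: [-0.0, -0.1, -0.4]
grip_width: 68.8
finger_force: 0.0
```

Emit:
carry_out --plan '[{"tx": 0, "ty": 0, "tz": 0, "rx": 0, "ry": 0, "rz": 0}, {"tx": 0, "ty": 0, "tz": 0, "rx": 0, "ry": 0, "rz": 0}, {"tx": 0, "ty": 0, "tz": 0, "rx": 0, "ry": 0, "rz": 0}, {"tx": 0, "ty": 0, "tz": 0, "rx": 0, "ry": 0, "rz": 0}, {"tx": 0, "ty": 0, "tz": 0, "rx": 0, "ry": 0, "rz": 0}, {"tx": 0, "ty": 0, "tz": 0, "rx": 0, "ry": 0, "rz": 0}]' --gripper 1

```text
time: 12.45
tool_pos: [437.7, -190.6, 21.5]
tcp_rot: [-3.141, -0.0, 1.001]
contact_force: [-1.8, -0.2, 5.2]
grip_width: 44.1
finger_force: 29.9
```

Run:
```python
from h import *
o=bot.get_obs();m=bot.camera_model("wrist");im=bot.capture("wrist");cv2.imwrite("pics/w6.png",im[:,:,::-1])
print(o["time"],o["tool_pos"],o["tcp_rot"],o["grip_width"],proj(m,(481.3,-122.8,78)))
u=np.array([.5398,.8418,0])
print(proj(m,o["tool_pos"]*[1,1,0]+80*u+[0,0,78]))
t=bot.capture("top")[:,:,::-1];cv2.imwrite("pics/t6.png",t)
a=cv2.resize(im[:300,160:480,::-1],None,fx=1.25,fy=1.25);b=cv2.resize(t[180:320,260:450],None,fx=2.1,fy=2.67)[:375]
cv2.imwrite("pics/w6c.png",np.hstack([a[:370],b[:370]]))
```

```text
12.45 [ 437.67825319 -190.59321913   21.4830055 ] [-3.14137683e+00 -1.93822627e-05  1.00051826e+00] 44.05283229545937 [322.90359563 105.28839054]
[322.44774074 107.65355528]
```

View pics/w6c.png

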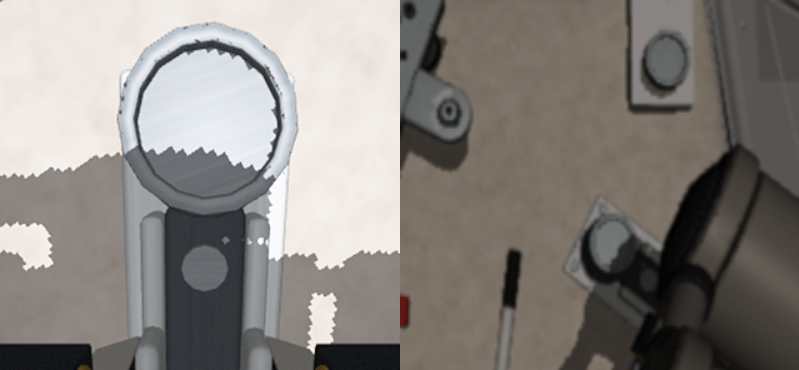

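Left: the cup sits centred over the ram at (326,94), jack gripped square (44 mm); right: the boss at crop (450,110) and marker clear of the path.

Emit:
carry_out --plan '[{"tx": 3, "ty": 4, "tz": 0, "rx": 0, "ry": 0, "rz": 0.01}, {"tx": 6, "ty": 7, "tz": 0, "rx": 0, "ry": 0, "rz": 0.015}, {"tx": 8, "ty": 10, "tz": 0, "rx": 0, "ry": 0, "rz": 0.02}, {"tx": 9, "ty": 11, "tz": 0, "rx": 0, "ry": 0, "rz": 0.02}, {"tx": 9, "ty": 11, "tz": 0, "rx": 0, "ry": 0, "rz": 0.02}, {"tx": 9, "ty": 11, "tz": 0, "rx": 0, "ry": 0, "rz": 0.02}, {"tx": 9, "ty": 11, "tz": 0, "rx": 0, "ry": 0, "rz": 0.02}, {"tx": 9, "ty": 11, "tz": 0, "rx": 0, "ry": 0, "rz": 0.012}, {"tx": 8, "ty": 10, "tz": 0, "rx": 0, "ry": 0, "rz": 0.01}, {"tx": 6, "ty": 8, "tz": 0, "rx": 0, "ry": 0, "rz": 0}, {"tx": 4, "ty": 6, "tz": 0, "rx": 0, "ry": 0, "rz": 0}, {"tx": 0, "ty": 0, "tz": 0, "rx": 0, "ry": 0, "rz": 0}]'

```text
time: 13.75
tool_pos: [518.2, -90.8, 21.5]
tcp_rot: [3.141, 0.001, 1.149]
contact_force: [-1.3, -0.3, 3.8]
grip_width: 43.8
finger_force: 29.9
```

```bash
cat > chk.py <<'E'
from h import *
import sys
n=sys.argv[1]
o=bot.get_obs();m=bot.camera_model("wrist");im=bot.capture("wrist");cv2.imwrite(f"pics/{n}.png",im[:,:,::-1])
print(o["time"],o["tool_pos"].round(1),o["tcp_rot"].round(3),o["grip_width"],o["contact_force"].round(1))
T=np.array(o["tool_pos"]);y=o["tcp_rot"][2];u=np.array([np.cos(y),np.sin(y),0])
H=ray(m,(326.4,94.4),78);print('head',H.round(1),'rel', (H-T)@u)
g=cv2.cvtColor(im,cv2.COLOR_RGB2GRAY);p=proj(m,(566,12,118));print('boss pred',p)
x,y0=int(p[0])-60,max(0,int(p[1])-60)
s=cv2.GaussianBlur(cv2.resize(g[y0:y0+120,x:x+120],None,fx=3,fy=3,interpolation=cv2.INTER_CUBIC),(5,5),0)
h=cv2.HoughCircles(s,cv2.HOUGH_GRADIENT,1,10,param1=100,param2=20,minRadius=20,maxRadius=120)
for a,b,r in h[0][:6]:
    q=((a+1)/3+x,(b+1)/3+y0);print(np.round(q,1),r/3,*(ray(m,q,z).round(1) for z in(110,118)))
E
python3 chk.py w7
```

```text
13.75 [518.2 -90.8  21.5] [3.141e+00 1.000e-03 1.149e+00] 43.8012113392919 [-1.3 -0.3  3.8]
head [553.4 -15.1  78. ] rel 83.47648160814198
boss pred [ 333.25442746 -168.83442423]
[341.2  81.8] 36.433334 [554.9 -17.5 110. ] [554.1 -18.4 118. ]
[348.8  78.5] 28.433334 [556.5 -17.5 110. ] [555.4 -18.4 118. ]
[354.2  93.2] 25.566666 [556.4 -20.3 110. ] [555.4 -20.9 118. ]
[344.5  79.2] 26.5 [555.7 -17.3 110. ] [554.7 -18.2 118. ]
[358.2  70.2] 11.0 [558.6 -16.9 110. ] [557.3 -17.9 118. ]
```

Emit:
carry_out --plan '[{"tx": 1.3, "ty": 3, "tz": 0, "rx": 0, "ry": 0, "rz": 0}, {"tx": 2, "ty": 4.5, "tz": 0, "rx": 0, "ry": 0, "rz": 0}, {"tx": 2, "ty": 4.5, "tz": 0, "rx": 0, "ry": 0, "rz": 0}, {"tx": 2, "ty": 4.5, "tz": 0, "rx": 0, "ry": 0, "rz": 0}, {"tx": 2, "ty": 4.3, "tz": 0, "rx": 0, "ry": 0, "rz": 0}, {"tx": 2, "ty": 4, "tz": 0, "rx": 0, "ry": 0, "rz": 0}, {"tx": 1, "ty": 2.5, "tz": 0, "rx": 0, "ry": 0, "rz": 0}, {"tx": 0, "ty": 0, "tz": 0, "rx": 0, "ry": 0, "rz": 0}, {"tx": 0, "ty": 0, "tz": 0, "rx": 0, "ry": 0, "rz": 0}]'

```text
time: 14.7
tool_pos: [530.1, -64.5, 21.5]
tcp_rot: [3.141, 0.001, 1.148]
contact_force: [-2.0, -6.1, 5.1]
grip_width: 44.1
finger_force: 29.9
```

```bash
python3 chk.py w8
python3 - <<'E'
from h import *
t=bot.capture("top")[:,:,::-1];cv2.imwrite("pics/t8.png",t)
im=cv2.imread("pics/w8.png")
cv2.imwrite("pics/w8c.png",np.hstack([im[:300,160:480],cv2.resize(t[170:295,230:400],None,fx=2.4,fy=2.4,interpolation=cv2.INTER_CUBIC)]))
E
```

```text
14.7 [530.1 -64.5  21.5] [3.141e+00 1.000e-03 1.148e+00] 44.0969644670755 [-2.  -6.1  5.1]
head [565.3  11.2  78. ] rel 83.49282377968257
boss pred [331.18970165  57.55850506]
[330.5  56.5] 39.8 [566.8  13.6 110. ] [566.   12.2 118. ]
[331.5  60.2] 37.966667 [566.7  13.  110. ] [565.9  11.6 118. ]
[330.8  52.5] 37.233334 [567.1  14.2 110. ] [566.2  12.7 118. ]
[333.8  57.2] 21.699999 [567.3  13.3 110. ] [566.4  11.9 118. ]
[328.2  60.5] 39.433334 [566.1  13.2 110. ] [565.4  11.8 118. ]
[336.8  63.5] 32.733334 [567.4  12.1 110. ] [566.5  10.8 118. ]
```

View pics/w8c.png

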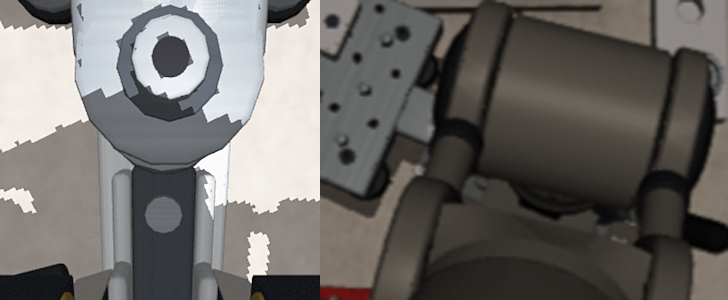

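Boss screw at (331,57) maps to (566,12), the cup to (565,11): centred within about 1–2 mm. Release and go above the handle grip.

Emit:
carry_out --plan '[{"tx": 0, "ty": 0, "tz": 0, "rx": 0, "ry": 0, "rz": 0}, {"tx": 0, "ty": 0, "tz": 0, "rx": 0, "ry": 0, "rz": 0}, {"tx": 0, "ty": 0, "tz": 0, "rx": 0, "ry": 0, "rz": 0}, {"tx": 0, "ty": 0, "tz": 0, "rx": 0, "ry": 0, "rz": 0}, {"tx": 0, "ty": 0, "tz": 5, "rx": 0, "ry": 0, "rz": 0}, {"tx": 0, "ty": 0, "tz": 15, "rx": 0, "ry": 0, "rz": 0}, {"tx": 0, "ty": 0, "tz": 25, "rx": 0, "ry": 0, "rz": 0}, {"tx": 0, "ty": 0, "tz": 30, "rx": 0, "ry": 0, "rz": 0}, {"tx": 0, "ty": 0, "tz": 30, "rx": 0, "ry": 0, "rz": 0}, {"tx": 0, "ty": 0, "tz": 30, "rx": 0, "ry": 0, "rz": 0}, {"tx": 0, "ty": 0, "tz": 25, "rx": 0, "ry": 0, "rz": 0}]' --gripper 0.3

```text
time: 15.9
tool_pos: [530.4, -63.3, 183.4]
tcp_rot: [3.14, -0.0, 1.148]
contact_force: [-0.5, -0.1, 0.2]
grip_width: 64.2
finger_force: 0.0
```

Emit:
carry_out --plan '[{"tx": -5, "ty": -12.7, "tz": 10, "rx": 0, "ry": 0, "rz": 0}, {"tx": -12, "ty": -26, "tz": 0, "rx": 0, "ry": 0, "rz": 0}, {"tx": -12, "ty": -26, "tz": 0, "rx": 0, "ry": 0, "rz": 0}, {"tx": -12, "ty": -26, "tz": 0, "rx": 0, "ry": 0, "rz": 0}, {"tx": 0, "ty": 0, "tz": 0, "rx": 0, "ry": 0, "rz": 0}, {"tx": 0, "ty": 0, "tz": 0, "rx": 0, "ry": 0, "rz": 0}, {"tx": 0, "ty": 0, "tz": 0, "rx": 0, "ry": 0, "rz": 0}]' --gripper 1

```text
time: 16.6
tool_pos: [489.0, -153.8, 190.9]
tcp_rot: [-3.141, -0.0, 1.148]
contact_force: [-0.1, 0.6, -0.4]
grip_width: 12.9
finger_force: 0.0
```

Run:
```python
from h import *
o=bot.get_obs();m=bot.camera_model("wrist");im=bot.capture("wrist");cv2.imwrite("pics/w9.png",im[:,:,::-1])
t=bot.capture("top")[:,:,::-1];s=bot.capture("scene")[:,:,::-1]
cv2.imwrite("pics/t9.png",t);cv2.imwrite("pics/s9.png",s)
print(o["time"],o["tool_pos"],o["tcp_rot"],o["grip_width"],o["contact_force"])
cv2.imwrite("pics/all9.png",np.hstack([cv2.resize(im[:,:,::-1],None,fx=.85,fy=.85)[:300,100:450],cv2.resize(s[190:340,250:475],None,fx=2,fy=2,interpolation=cv2.INTER_CUBIC)]))
```

```text
16.6 [ 489.04768415 -153.77379349  190.87637242] [-3.14092948e+00 -2.80450584e-04  1.14785288e+00] 12.885747778422202 [-0.08277856  0.59492914 -0.39770765]
```

View pics/all9.png

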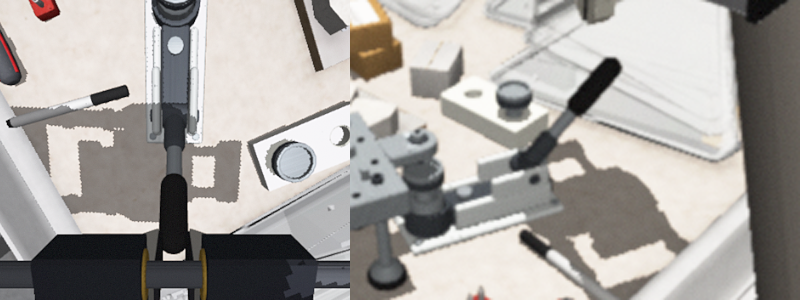

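The cup stands directly under the boss, the jack lies straight in line, the handle is up, and the fingers are over the grip's line at crop (173,215).

Emit:
carry_out --plan '[{"tx": 0, "ty": 0, "tz": -12, "rx": 0, "ry": 0, "rz": 0}, {"tx": 0, "ty": 0, "tz": -15, "rx": 0, "ry": 0, "rz": 0}, {"tx": 0, "ty": 0, "tz": -12, "rx": 0, "ry": 0, "rz": 0}, {"tx": 0, "ty": 0, "tz": -6, "rx": 0, "ry": 0, "rz": 0}, {"tx": 0, "ty": 0, "tz": -3, "rx": 0, "ry": 0, "rz": 0}, {"tx": 0, "ty": 0, "tz": 0, "rx": 0, "ry": 0, "rz": 0}]'

```text
time: 17.35
tool_pos: [489.1, -154.0, 142.9]
tcp_rot: [-3.141, -0.0, 1.148]
contact_force: [-0.2, -0.1, -0.5]
grip_width: 0.4
finger_force: 0.0
```

Emit:
carry_out --plan '[{"tx": -1.5, "ty": -3.3, "tz": -5.7, "rx": 0, "ry": 0, "rz": 0}, {"tx": -1.5, "ty": -3.3, "tz": -5.7, "rx": 0, "ry": 0, "rz": 0}, {"tx": -1.3, "ty": -2.9, "tz": -5.8, "rx": 0, "ry": 0, "rz": 0}, {"tx": -1.3, "ty": -2.9, "tz": -5.8, "rx": 0, "ry": 0, "rz": 0}]'

```text
time: 17.75
tool_pos: [483.8, -167.2, 120.2]
tcp_rot: [3.14, 0.0, 1.148]
contact_force: [-0.2, -0.3, 4.7]
grip_width: 0.3
finger_force: 1.9
```

Emit:
carry_out --plan '[{"tx": -1.1, "ty": -2.5, "tz": -5.8, "rx": 0, "ry": 0, "rz": 0}, {"tx": -1.1, "ty": -2.4, "tz": -5.9, "rx": 0, "ry": 0, "rz": 0}, {"tx": -0.9, "ty": -2, "tz": -5.9, "rx": 0, "ry": 0, "rz": 0}, {"tx": -0.9, "ty": -2, "tz": -5.9, "rx": 0, "ry": 0, "rz": 0}, {"tx": 0, "ty": 0, "tz": 0, "rx": 0, "ry": 0, "rz": 0}]'

```text
time: 18.25
tool_pos: [479.5, -176.3, 96.6]
tcp_rot: [3.141, 0.001, 1.148]
contact_force: [-2.0, -1.1, 9.5]
grip_width: 0.2
finger_force: 4.4
```

Emit:
carry_out --plan '[{"tx": -0.7, "ty": -1.5, "tz": -5.9, "rx": 0, "ry": 0, "rz": 0}, {"tx": -0.6, "ty": -1.4, "tz": -6, "rx": 0, "ry": 0, "rz": 0}, {"tx": -0.3, "ty": -0.7, "tz": -4, "rx": 0, "ry": 0, "rz": 0}, {"tx": -0.3, "ty": -0.7, "tz": -4, "rx": 0, "ry": 0, "rz": 0}, {"tx": 0, "ty": 0, "tz": 0, "rx": 0, "ry": 0, "rz": 0}]'

```text
time: 18.75
tool_pos: [477.7, -182.2, 78.2]
tcp_rot: [3.139, 0.003, 1.148]
contact_force: [-6.9, -7.0, 19.7]
grip_width: 0.2
finger_force: 8.8
```

Emit:
carry_out --plan '[{"tx": 0, "ty": 0, "tz": -1.5, "rx": 0, "ry": 0, "rz": 0}, {"tx": 0, "ty": 0, "tz": -1, "rx": 0, "ry": 0, "rz": 0}, {"tx": 0, "ty": 0, "tz": 0, "rx": 0, "ry": 0, "rz": 0}, {"tx": 0, "ty": 0, "tz": 0, "rx": 0, "ry": 0, "rz": 0}]'

```text
time: 19.15
tool_pos: [478.1, -182.4, 76.6]
tcp_rot: [3.137, 0.004, 1.148]
contact_force: [-8.2, -7.3, 23.7]
grip_width: 0.1
finger_force: 10.9
```

Run:
```python
from h import *
print(bot.get_obs()["contact_force"],bot.get_obs()["tool_pos"])
a=bot.capture("scene")[:,:,::-1];cv2.imwrite("pics/s10.png",a)
b=cv2.imread("pics/s9.png")
g=[cv2.cvtColor(i,cv2.COLOR_BGR2GRAY).astype(np.float32) for i in(b,a)]
# shifts between before/after: boss screw/lug, cup, jack base front
s=bot.camera_model("scene")
W=dict(screw=((565,11,118),11),head=((560,5,68),9),front_base=((553,20,8),8),nest=((600,60,125),14),pad=((545,80,3),10))
for k,(X,w) in W.items():
  u,v=proj(s,X).astype(int)
  t=g[0][v-w:v+w,u-w:u+w];r=cv2.matchTemplate(g[1][v-w-14:v+w+14,u-w-14:u+w+14],t,cv2.TM_CCOEFF_NORMED)
  _,mx,_,loc=cv2.minMaxLoc(r);dz=proj(s,np.add(X,(0,0,10)))-proj(s,X)
  print(k,(u,v),round(mx,2),'shift',loc[0]-14,loc[1]-14,'10mm up =',dz.round(1))
```

```text
[-8.1968319  -7.28585113 23.68901056] [ 478.12257297 -182.39526164   76.61110282]
screw (np.int64(283), np.int64(254)) 0.75 shift -2 -4 10mm up = [-0.3 -4.5]
head (np.int64(289), np.int64(275)) 0.77 shift -1 -11 10mm up = [-0.3 -4.3]
front_base (np.int64(288), np.int64(305)) 0.99 shift 0 0 10mm up = [-0.3 -4. ]
nest (np.int64(250), np.int64(255)) 0.87 shift -3 -2 10mm up = [-0.5 -4.6]
pad (np.int64(268), np.int64(325)) 0.7 shift 1 -2 10mm up = [-0.4 -4.1]
```

Emit:
carry_out --plan '[{"tx": 0, "ty": 0, "tz": -1.5, "rx": 0, "ry": 0, "rz": 0}, {"tx": 0, "ty": 0, "tz": 0, "rx": 0, "ry": 0, "rz": 0}, {"tx": 0, "ty": 0, "tz": 0, "rx": 0, "ry": 0, "rz": 0}, {"tx": 0, "ty": 0, "tz": 0, "rx": 0, "ry": 0, "rz": 0}]'

```text
time: 19.6
tool_pos: [478.6, -182.8, 75.8]
tcp_rot: [3.136, 0.004, 1.149]
contact_force: [-8.5, -7.8, 29.3]
grip_width: 0.5
finger_force: 12.9
```

```bash
python3 -c "
from plant import bot
print(bot.close_job())"
```

```text
the job is handed in; nothing more can be done
None
```

The job is handed in at about 20 s, but no verdict came back: the tall extension is home in the ram, the cup measured within about 2 mm of the boss, and the arm holds the handle down at about 29 N with the plate raised roughly 10 mm.

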